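# Sort the pantry counter into its trays

## Robot

A 6-joint arm with a two-finger parallel gripper is mounted at the origin on the work surface. World frame = base frame: x ahead of the robot, y to its left, z up, the work surface at z = 0. Lengths are in m, angles in degrees, forces in N, time in s.
With the tool pointing down it reaches from about 0.4 to 0.825 m from the base axis. Payload 7 kg.
Tool frame: the origin (TCP) lies midway between the tips of the shut fingers; the grasp point (between the pads) lies 19 mm behind it (ctrl.grip_point_offset is the distance from the TCP to the grasp point, in m); x points along the fingers, y is the direction in which the jaws open and shut, and the axes are right-handed (so a half turn about x gives the same grasp; the last joint's range is limited). The gripper opens to 88 mm and grips with 3 to 60 N. Pads are 19 mm wide; open, the fingers measure 130 mm over their backs; the gripper's body (78 mm by 193 mm) begins 47 mm behind the grasp point.
Start: joints at [85.376, 20.546, 0.682, 0, -70.136, -16.507], TCP at [0.243, 0.63, 0.227] pointing down, gripper open.
Joint ranges: [-176.03, 176.03], [-82.01, 121.73], [-58.28, 71.71], [-173.87, 95.51], [-174.79, -0.11], [-173.66, 173.66]. Speed limits (degrees/s): [136.94, 136.94, 172.46, 180, 180, 180].

## Interface

Orientations are given as [roll, pitch, yaw] about the fixed x, y, z axes, in that order (R = Rz(yaw) Ry(pitch) Rx(roll)).
In Python, from plant import ctrl gives the robot as it stands.
- The arm moves only by the tool drive_tool, never from a script. Its argument "plan" is a list of rows, each a list of 3 entries, a list of its own where there are three numbers: the shift along the tool's x, y, z in m, then the turn, a rotation vector about the tool's x, y, z in degrees, then the opening, from 0 (shut) to 1 (fully open). In form: [[[dx, dy, dz], [wx, wy, wz], grip], ...]. A call has 1 to 20 rows; each row is the pose to reach, as a shift and turn from the pose measured when the call began, along the tool's axes at that moment; what a row does not reach only later rows make up. A row lasts 1/12 s, in which the tool goes at most 41.7 mm and 7.16 degrees, less where a joint would pass 70% of its speed; a pose out of reach is approached as far as the arm can. A call with a gripper value outside its range is refused whole. The fingers move at their own pace and stop on an object; the grip force is fixed at half the most. Time passes only in rows, so rows that repeat a pose let the fingers close. It gives the time, the measured TCP pose, the force and the opening at its end, in the units of the state.
- ctrl.get_obs(): the state, without advancing time (a new reading comes with each control period).
- ctrl.snapshot(name): name is "side" or "top"; returns the picture (420x560x3 uint8, blue, green, red); there is no depth.
- ctrl.get_calibration(name): a dict with "fx", "fy", "cx", "cy" (pixels), "dist_coeffs" ([k1, k2, p1, p2, k3] as OpenCV has them; the pictures are not rectified), "R" (3x3) and "t" (3): a world point X has camera coordinates R X + t. Camera axes: x right, y down, z forward; pixel columns grow to the right and rows downward; lengths in m; the calibration is good to about 2 mm. A picture is of the moment at which its call begins. get_calibration takes no time and is no camera call.
- ctrl.close_job(): hands the job in, once; it reports no verdict.
Trained networks look in the newest picture that a camera, given by its name, has taken for a name from the list of things; names that differ only in an ending like _2 or _b are one class to them, and where a whole thing is asked for, a point or a joint stands for the part that bears it (a point fixed in the world has none). Each returns a list of dicts, best first, with "confidence" (0 to 1); they miss things now and then, are a little off and sometimes report something else, mostly with a low value. They report only what shows in the picture. A call takes as long as a camera call.
- ctrl.cut_out(camera, name): "pixels" (420x560 bool, what is visible of it) and "pixel" ([column, row] in pixels, amid what is visible of it).
- ctrl.landmark_of(camera, name): "pixel" ([column, row] in pixels: a listed point, or the origin of a listed thing).
The state is a dict: "clock": time; "joint_pos": joint angles; "qvel": joint speeds; "tau": joint torques, N m; "tool_pos": TCP position; "orientation": TCP orientation; "force": force on the tool from outside, world axes, zero at the start; "moment": the same for the moment, N m; "opening": finger opening in m.
Only numpy, scipy, OpenCV 4.12 (cv2) and the standard library are available. Lean on these libraries where they do the work, as an engineer would, in place of code of your own. Each camera call takes 0.05 s, during which the arm holds its last target. There are 200 camera calls.

## Task

Tidy the pantry counter: stand the large cup in the wide bay of the two-bay tray and the small cup in its narrow bay, stand both coffee capsules upright in the round dish just as they stand now, and lay the teaspoon flat and lengthwise in the long tray. Set the cups down rather than dropping them, and leave the soap bottle and the sugar jar where they are.

Things in the scene. Friction and masses are not known exactly. Their poses are not given: they have to be found in the camera images.
- large_cup: White ceramic cup without a handle, standing mouth up: 64 mm across, 68 mm tall, wall 4 mm, almost straight sides (58 mm at the foot). Origin: centre of its underside; z up. About 0.2 kg. Belongs in the wide bay of cup_tray.
- small_cup: White ceramic espresso cup without a handle, standing mouth up: 48 mm across, 48 mm tall, wall 4 mm, almost straight sides (42 mm at the foot). Origin: centre of its underside; z up. About 0.1 kg. Belongs in the narrow bay of cup_tray.
- large_capsule: Large solid aluminium coffee capsule, standing on its flanged wide end: flange 44 mm across and 2 mm thick at the bottom, above it a near-cylindrical body 38 mm across, 36 mm tall in all. Origin: centre of its underside; z up. About 30 g. Belongs in dish.
- small_capsule: Small solid aluminium coffee capsule, standing on its flanged wide end: flange 34 mm across and 2 mm thick at the bottom, above it a near-cylindrical body 28 mm across, 28 mm tall in all. Origin: centre of its underside; z up. About 15 g. Belongs in dish.
- teaspoon: Steel teaspoon, 136 mm long, lying flat, roughly pointing away from the robot. Along its x: handle 11 mm wide from x = -68 to +2 mm, neck 7 mm wide up to the round bowl (33 mm across, 7 mm high, centre x = +52 mm). Handle and neck 6 mm thick, flat on the surface. Origin: underside, middle of its length; z up. About 40 g. Belongs in spoon_tray.
- cup_tray: Fixed wooden tray with two bays, 94 mm (its x) by 164 mm (its y, long axis), walls 4 mm thick, 18 mm high, floor 3 mm above the counter. Origin: underside centre. Both bays are 86 mm inside in x; the wide bay is 86 mm in y, centred at y = -35 mm; the narrow bay is 66 mm in y, centred at y = +45 mm; 4 mm divider at y = +10 mm. Turned up to 0.25 rad.
- spoon_tray: Fixed long wooden tray, one undivided bay: 98 mm (its x) by 190 mm (its y) outside, 90 by 182 mm inside, walls 4 mm thick and 18 mm high, floor 4 mm above the counter. Origin: underside centre; its long axis is its y. Turned up to 0.25 rad.
- dish: Fixed round wooden dish with a flat floor, 156 mm across outside, about 146 mm across inside, rim 16 mm high, floor 4 mm above the counter. Origin: underside centre. Both capsules stand in it side by side.
- soap_bottle: Bystander: clear pump soap bottle, 56 mm across, 165 mm tall. Origin: centre of its underside. Leave it alone.
- sugar_jar: Bystander: glass sugar jar with a steel lid, 68 mm across, 100 mm tall. Origin: centre of its underside. Leave it alone.

How it is judged:
By the outcome, as a careful person would: the job done as asked, in the order asked, and still so for the second after the job is handed in, with the robot touching nothing.
It also fails if it takes over 128 s, if anything falls off the work surface, if the arm or the gripper's body presses on something with over 40 N, if the wrist force passes 120 N, or if a joint passes its speed limit or range.

## Working session

There is one attempt and no reset: what is moved stays moved. The work goes in short steps, Python scripts to look and compute and a tool call to move; the robot and the scene stay as the last step left them, time stands still between calls to the robot, and variables do not carry over. Pictures are saved under pics/ and viewed, about 12 in all and at most 16, crops included, and the job is handed in when it is done.

Besides the shell and the picture viewer there is one more tool, called after "Request:" as a command line: name --argument value ..., lists and objects as JSON in quotes. drive_tool: Moves the arm, as the interface text tells. Its arguments: {"type":"object","properties":{"plan":{"type":"array","items":{"type":"array"}}},"required":["plan"]}

```bash
ls; mkdir -p pics; python3 - <<'E'
from plant import ctrl
import cv2, numpy as np
np.set_printoptions(precision=4,suppress=True)
for c in ("side","top"):
    cv2.imwrite(f"pics/{c}0.png",ctrl.snapshot(c))
    k=ctrl.get_calibration(c); print(c,k, "campos",-np.array(k["R"]).T@np.array(k["t"]))
print(ctrl.get_obs(), ctrl.grip_point_offset)
E
```

```text
pics
side {'fx': 406.8134423911677, 'fy': 406.8134423911677, 'cx': 274.19914196404346, 'cy': 210.20166673520606, 'dist_coeffs': array([-0.0525,  0.    ,  0.    ,  0.    ,  0.    ]), 'R': array([[ 0.919 , -0.3943,  0.0026],
       [-0.2679, -0.6292, -0.7297],
       [ 0.2894,  0.6698, -0.6838]]), 't': array([-0.463 ,  0.1553,  1.0771])} campos [ 0.1554 -0.8063  0.8511]
top {'fx': 414.6475247528658, 'fy': 414.6475247528658, 'cx': 277.4190030226831, 'cy': 213.56545414855822, 'dist_coeffs': array([-0.1011,  0.    ,  0.    ,  0.    ,  0.    ]), 'R': array([[ 0.0289, -0.9993,  0.0226],
       [-0.9855, -0.0323, -0.1665],
       [ 0.1671, -0.0174, -0.9858]]), 't': array([-0.0247,  0.488 ,  1.0698])} campos [0.3029 0.0097 1.1363]
{'clock': 0.1, 'joint_pos': array([ 85.3736,  20.5858,   0.6384,  -0.0173, -70.1345, -16.5086]), 'qvel': array([ 0.0311, -0.0478,  0.1441,  0.0603, -0.1076,  0.0432]), 'tau': array([ -0.0009, -58.4163,  29.3753,   7.0156,   0.0102,  -0.0001]), 'tool_pos': array([0.2432, 0.6292, 0.2257]), 'orientation': array([  95.2674,   89.9164, -105.8735]), 'force': array([-0.3582, -0.2519,  0.587 ]), 'moment': array([0.0158, 0.0008, 0.0573]), 'opening': 0.08775032798552247} 0.0188
```

View pics/top0.png

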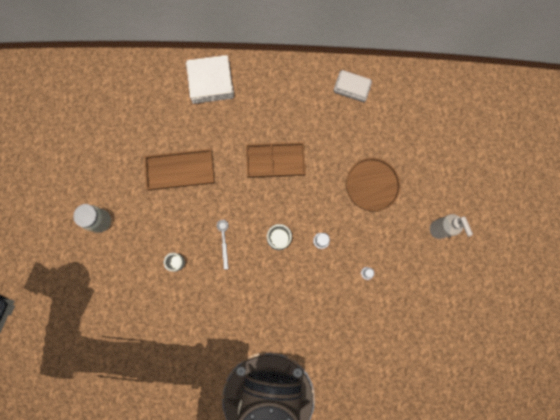

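View pics/side0.png

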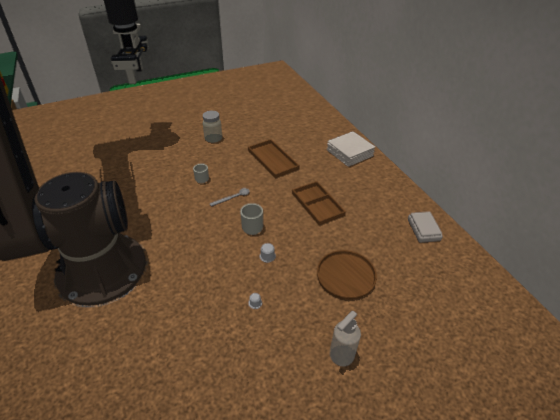

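```bash
cat > h.py <<'E'
from plant import ctrl
import cv2, numpy as np
from scipy.spatial.transform import Rotation as Ro
np.set_printoptions(precision=4,suppress=True)
CAL={c:ctrl.get_calibration(c) for c in("side","top")}
def K(c):
    k=CAL[c]; return np.array([[k["fx"],0,k["cx"]],[0,k["fy"],k["cy"]],[0,0,1.]]),np.array(k["dist_coeffs"])
def ray(c,px):
    A,d=K(c); u=cv2.undistortPoints(np.array(px,float).reshape(-1,1,2),A,d)[:,0]
    R=np.array(CAL[c]["R"]);t=np.array(CAL[c]["t"])
    return -R.T@t, np.c_[u,np.ones(len(u))]@R
def onz(c,px,z):
    o,d=ray(c,px); s=(z-o[2])/d[:,2]; return o+d*s[:,None]
def proj(c,X):
    A,d=K(c); R=np.array(CAL[c]["R"]);t=np.array(CAL[c]["t"])
    return cv2.projectPoints(np.array(X,float).reshape(-1,1,3),cv2.Rodrigues(R)[0],t,A,d)[0][:,0]
E
python3 - <<'E'
from h import *
N=["large_cup","small_cup","large_capsule","small_capsule","teaspoon","cup_tray","spoon_tray","dish","soap_bottle","sugar_jar"]
for n in N:
  for c in("side","top"):
    for r in ctrl.landmark_of(c,n)[:2]: print(n,c,"lm",round(r["confidence"],2),np.array(r["pixel"]),onz(c,r["pixel"],0)[0,:2])
    m=ctrl.cut_out(c,n)
    for r in m[:2]: print("   cut",round(r["confidence"],2),np.array(r["pixel"]),r["pixels"].sum())
    if m: np.save(f"m_{c}_{n}.npy",m[0]["pixels"])
E
```

```text
large_cup side lm 0.9 [254.2 225.6] [ 0.4353 -0.0104]
   cut 0.86 [252.9 218.8] 555
   cut 0.23 [256.5 297.9] 149
large_cup top lm 0.86 [276.4 239.9] [ 0.4219 -0.0097]
large_cup top lm 0.48 [373.5 188.1] [ 0.5778 -0.2811]
   cut 0.86 [277.3 237.1] 481
   cut 0.57 [ 92.3 220.8] 828
small_cup side lm 0.71 [201.  180.9] [0.3481 0.2533]
   cut 0.52 [199.9 171. ] 259
small_cup top lm 0.68 [178.6 261. ] [0.3553 0.2557]
   cut 0.75 [175.6 262.7] 285
large_capsule side lm 0.8 [265.4 258. ] [ 0.4185 -0.138 ]
   cut 0.5 [266.9 254.5] 239
large_capsule top lm 0.6 [322.9 237.9] [ 0.4314 -0.138 ]
   cut 0.45 [323.3 239. ] 187
   cut 0.21 [273.3 159.5] 1889
small_capsule side lm 0.74 [256.6 306.9] [ 0.3395 -0.2736]
   cut 0.57 [252.1 300.5] 149
small_capsule top lm 0.5 [366.1 271.3] [ 0.3427 -0.2586]
   cut 0.47 [175.5 260.5] 314
teaspoon side lm 0.44 [228.  198.3] [0.403  0.1351]
teaspoon top lm 0.79 [222. 246.] [0.4003 0.139 ]
   cut 0.53 [225.4 240.6] 179
cup_tray side lm 0.75 [316.5 204. ] [0.6479 0.0017]
   cut 0.71 [316.3 203.7] 1265
cup_tray top lm 0.72 [277.  161.1] [ 0.6468 -0.0048]
   cu
[... 157 characters left out ...]
m 0.92 [179.  172.1] [0.6054 0.2717]
   cut 0.89 [177. 172.] 2377
dish side lm 0.66 [346.7 274.8] [ 0.5929 -0.275 ]
   cut 0.82 [347. 277.] 2375
dish top lm 0.86 [373.3 185.2] [ 0.5862 -0.2807]
   cut 0.64 [374.5 182.2] 2261
soap_bottle side lm 0.63 [342.  358.1] [ 0.4647 -0.4726]
soap_bottle side lm 0.17 [228.9 197.2] [0.4072 0.139 ]
   cut 0.91 [346.6 341.8] 1166
soap_bottle top lm 0.72 [437.2 229.9] [ 0.4634 -0.4638]
soap_bottle top lm 0.32 [272.1 160.7] [0.6475 0.0092]
   cut 0.65 [447. 229.] 720
sugar_jar side lm 0.75 [210.  139.3] [0.447  0.4813]
   cut 0.76 [212.2 130.1] 493
   cut 0.58 [266.  253.4] 272
sugar_jar top lm 0.81 [101.1 221.3] [0.4574 0.4821]
   cut 0.56 [ 94.6 217.7] 810
```

The top view shows the base at the bottom, the large cup at (279,237), small cup (174,262), capsules (321,241) and (367,273), spoon (224,245), spoon tray (180,170), cup tray (275,160) and dish (372,185). The side view agrees. Next I'll refine the poses by triangulating, and overlay the models on crops.

```bash
cat > ov.py <<'E'
from h import *
P=dict(large_cup=(.4285,-.010,0),small_cup=(.352,.2545,0),large_capsule=(.425,-.138,0),small_capsule=(.341,-.266,0),
 teaspoon=(.402,.137,0),cup_tray=(.647,-.0015,0),spoon_tray=(.610,.274,0),dish=(.590,-.278,0))
def circ(p,r,z,n=40):
    a=np.linspace(0,2*np.pi,n+1); return np.c_[p[0]+r*np.cos(a),p[1]+r*np.sin(a),0*a+z]
def box(p,cx,cy,w,h,z):
    c,s=np.cos(p[2]),np.sin(p[2]); q=np.array([[1,1],[1,-1],[-1,-1],[-1,1],[1,1]])*[w/2,h/2]+[cx,cy]
    return np.c_[p[0]+q[:,0]*c-q[:,1]*s,p[1]+q[:,0]*s+q[:,1]*c,0*q[:,0]+z]
def model(n,p):
    if n in("large_cup",): return [circ(p,.032,.068),circ(p,.029,0)]
    if n=="small_cup": return [circ(p,.024,.048),circ(p,.021,0)]
    if n=="large_capsule": return [circ(p,.019,.036),circ(p,.022,0)]
    if n=="small_capsule": return [circ(p,.014,.028),circ(p,.017,0)]
    if n=="dish": return [circ(p,.078,.016),circ(p,.078,0)]
    if n=="cup_tray": return [box(p,0,0,.094,.164,.018),box(p,0,.010,.086,.001,.018)]
    if n=="spoon_tray": return [box(p,0,0,.098,.190,.018)]
    if n=="teaspoon":
        c,s=np.cos(p[2]),np.sin(p[2]); return [box(p,-.033,0,.070,.011,.006),circ((p[0]+.052*c,p[1]+.052*s),.0165,.006)]
def draw(c,img,P,roi,f):
    x0,y0,x1,y1=roi; im=cv2.resize(img[y0:y1,x0:x1],None,fx=f,fy=f,interpolation=cv2.INTER_CUBIC)
    for n,p in P.items():
        for m in model(n,p):
            q=((proj(c,m)-[x0,y0]+.5)*f-.5); cv2.polylines(im,[np.round(q*8).astype(int)],False,(0,255,0),1,cv2.LINE_AA,3)
    return im
ROI=dict(top=(140,130,410,290),side=(185,125,385,325))
E
python3 - <<'E'
from ov import *
# yaw of trays, spoon from top masks
for n,z in(("cup_tray",.014),("spoon_tray",.014),("teaspoon",.004),("dish",.01)):
  for c in("top","side"):
    try: m=np.load(f"m_{c}_{n}.npy")
    except Exception: continue
    ys,xs=np.nonzero(m); w=onz(c,np.c_[xs,ys],z)[:,:2]
    if n=="teaspoon":
        r=np.linalg.svd(w-w.mean(0),full_matrices=False)[2][0]; print(n,c,w.mean(0),np.arctan2(r[1],r[0]))
    else:
        (ce,sz,a)=cv2.minAreaRect((w*1000).astype(np.float32)); print(n,c,ce,sz,a)
for c,f in(("top",2.9),("side",3)):
    cv2.imwrite(f"pics/ov_{c}.png",draw(c,cv2.imread(f"pics/{c}0.png"),P,ROI[c],f))
E
```

```text
cup_tray top (648.3244018554688, 0.8988800048828125) (101.37269592285156, 169.36282348632812) 3.6825382709503174
cup_tray side (648.3659057617188, -4.833106994628906) (105.01397705078125, 176.93199157714844) 4.202775001525879
spoon_tray top (611.1182861328125, 271.09228515625) (102.9822006225586, 192.95945739746094) 8.311164855957031
spoon_tray side (612.2575073242188, 265.0174560546875) (112.28515625, 211.2562713623047) 5.952225685119629
teaspoon top [0.4138 0.1357] -3.013425222840665
dish top (588.0819091796875, -276.2709045410156) (153.20509338378906, 152.71420288085938) 45.36982345581055
dish side (586.8999633789062, -276.0399475097656) (162.16139221191406, 155.35137939453125) 36.353519439697266
```

View pics/ov_top.png

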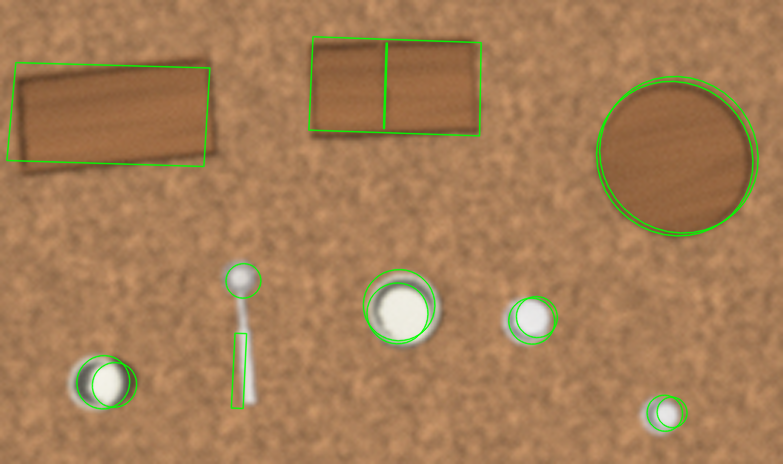

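View pics/ov_side.png

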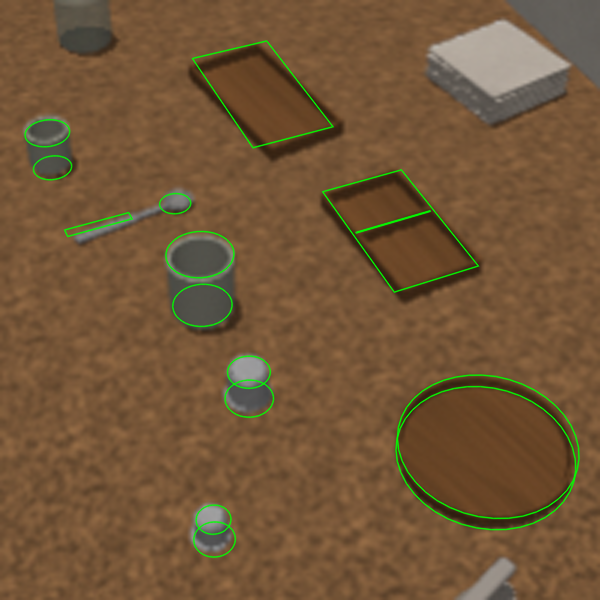

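The overlay shows offsets of 3–6 mm for most objects, and yaw errors for the spoon tray and spoon. I'll fit silhouettes in both views instead of judging by eye.

```bash
cat > fit.py <<'E'
from ov import *
from scipy.optimize import minimize
def seg(img,n,c,p):
    """unsaturated pixels (ceramic, metal) near the guess"""
    hsv=cv2.cvtColor(img,cv2.COLOR_BGR2HSV); m=(hsv[...,1]<85)
    q=np.vstack([proj(c,x) for x in model(n,p)]); lo,hi=q.min(0)-8,q.max(0)+8
    b=np.zeros(m.shape,bool); b[int(lo[1]):int(hi[1]),int(lo[0]):int(hi[0])]=1
    return m&b
def sil(n,p,c,shape=(420,560),S=4):
    im=np.zeros((shape[0]*S,shape[1]*S),np.uint8)
    ms=[proj(c,x) for x in model(n,p)]
    groups=[[m] for m in ms]+[[(proj(c,box(p,.02,0,.04,.007,.006)))]] if n=="teaspoon" else [ms]
    for g in groups:
        h=cv2.convexHull(np.vstack(g).astype(np.float32))[:,0]
        cv2.fillPoly(im,[np.round(((h+.5)*S-.5)*16).astype(np.int32)],255,cv2.LINE_8,4)
    return cv2.resize(im,shape[::-1],interpolation=cv2.INTER_AREA)/255.
def fit(n,p,masks):
    ang=n in("teaspoon","cup_tray","spoon_tray")
    f=lambda v:sum(np.abs(cv2.GaussianBlur(sil(n,(v[0],v[1],v[2]/3 if ang else 0),c)-m.astype(float),(0,0),1)).sum()/max(m.sum(),1) for c,m in masks.items())
    x0=np.array([p[0],p[1],p[2]*3]); 
    if not ang: g=lambda v:f([v[0],v[1],0]); x0=x0[:2]
    else: g=f
    k=len(x0); sx=np.vstack([x0]+[x0+np.eye(k)[i]*(.012 if i<2 else .2) for i in range(k)])
    r=minimize(g,x0,method="Nelder-Mead",options=dict(initial_simplex=sx,xatol=1e-4,fatol=1e-4))
    v=r.x; return (v[0],v[1],v[2]/3 if ang else 0.),r.fun
E
python3 - <<'E'
from fit import *
P["teaspoon"]=(.402,.134,.12);P["spoon_tray"]=(.608,.270,.12);P["cup_tray"]=(.647,-.0015,.05)
im={c:cv2.imread(f"pics/{c}0.png") for c in CAL}
Q={}
for n,p in P.items():
    M={}
    for c in CAL:
        M[c]=np.load(f"m_{c}_{n}.npy") if n in("cup_tray","spoon_tray","dish") else seg(im[c],n,c,p)
    Q[n],e=fit(n,p,M); print(n,np.array(Q[n]),"err",round(e,3),[int(m.sum()) for m in M.values()],*[np.array(fit(n,p,{c:M[c]})[0]) for c in CAL])
s=[draw(c,im[c],Q,ROI[c],f) for c,f in(("top",2.9),("side",3))]
cv2.imwrite("pics/ov2_top.png",s[0]);cv2.imwrite("pics/ov2_side.png",s[1])
E
```

```text
large_cup [ 0.4264 -0.0148  0.    ] err 0.186 [665, 546] [ 0.427  -0.0142  0.    ] [ 0.4248 -0.0138  0.    ]
small_cup [0.3528 0.262  0.    ] err 0.164 [252, 343] [0.3534 0.2629 0.    ] [0.352  0.2615 0.    ]
large_capsule [ 0.4247 -0.1327  0.    ] err 0.209 [260, 244] [ 0.4256 -0.1339  0.    ] [ 0.4232 -0.1319  0.    ]
small_capsule [ 0.3393 -0.2608  0.    ] err 0.235 [184, 158] [ 0.3391 -0.2618  0.    ] [ 0.3385 -0.2597  0.    ]
teaspoon [0.4063 0.1337 0.1344] err 0.769 [314, 318] [0.4076 0.1335 0.1336] [0.4056 0.1344 0.1154]
cup_tray [ 0.6462 -0.0014  0.0533] err 0.216 [1265, 2022] [ 0.6454 -0.0087  0.0729] [0.6454 0.0002 0.0827]
spoon_tray [0.6097 0.2697 0.1394] err 0.22 [1104, 2377] [0.6089 0.2525 0.1184] [0.6097 0.2697 0.1481]
dish [ 0.5889 -0.2767  0.    ] err 0.112 [2375, 2261] [ 0.5892 -0.2758  0.    ] [ 0.59  -0.278  0.   ]
```

View pics/ov2_top.png

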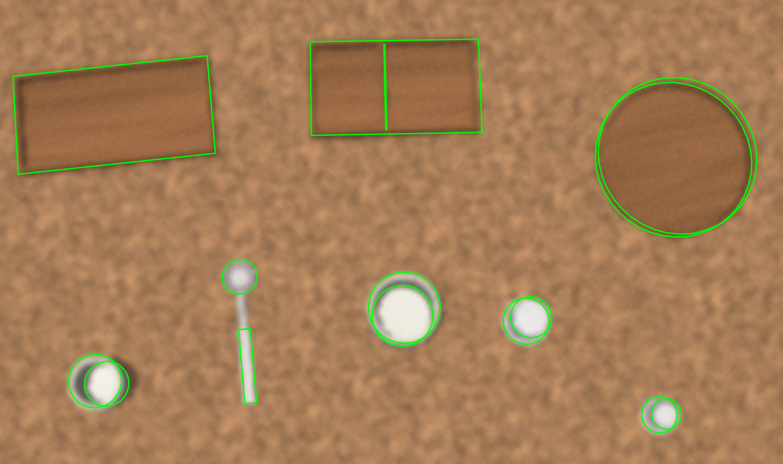

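View pics/ov2_side.png

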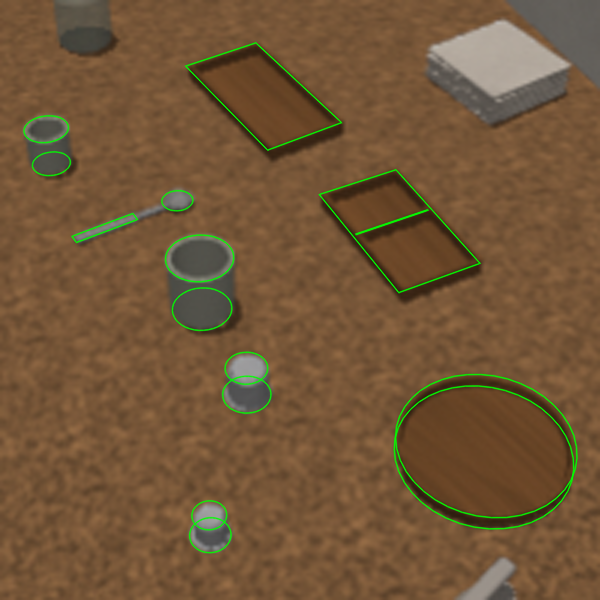

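The overlays now match in both views. Per-view fits agree within about 2 mm for the objects and dish. The trays disagree more along y in the single-view fits, but the joint fit lines up with both pictures. Next: the large cup.

```bash
cat > go.py <<'E'
import sys
from h import *
def go(*tg):
    o=ctrl.get_obs(); R=Ro.from_euler("xyz",o["orientation"],degrees=True); p=np.array(o["tool_pos"])
    y=R.as_matrix()[:,1]; cur=np.degrees(np.arctan2(y[1],y[0]))
    print("t %.2f tcp %s jaw %.1f axis %s open %.4f F %s q %s"%(o["clock"],p,cur,R.as_matrix()[:,0],o["opening"],np.array(o["force"]),np.array(o["joint_pos"])))
    for x,yy,z,jaw in tg:
        d=(jaw-cur+90)%180-90 # nearest half-turn-equivalent
        for jj in (cur+d, cur+d-np.sign(d)*180):
            a=np.radians(jj); X=np.array([0,0,-1.]);Y=np.array([np.cos(a),np.sin(a),0]);W=Ro.from_matrix(np.c_[X,Y,np.cross(X,Y)])
            s=R.inv().apply(np.array([x,yy,z])-p); print((x,yy,z,round(jj,1)),"shift",s.round(4),"rot",(R.inv()*W).as_rotvec(degrees=True).round(2),"rows>=",int(np.ceil(np.linalg.norm(s)/.0417)),int(np.ceil(abs(jj-cur)/7.16)))
if __name__=="__main__": go(*[tuple(map(float,a.split(","))) for a in sys.argv[1:]])
E
python3 go.py .4264,-.0145,.13,0 .4264,-.0145,.031,0
```

```text
t 2.10 tcp [0.2434 0.6296 0.2266] jaw -111.1 axis [ 0.  0. -1.] open 0.0880 F [0.0208 0.9762 0.6363] q [ 85.3722  20.5456   0.6822   0.0014 -70.1363 -16.5081]
(0.4264, -0.0145, 0.13, np.float64(-180.0)) shift [ 0.0966  0.5348 -0.4029] rot [68.86 -0.    0.  ] rows>= 17 10
(0.4264, -0.0145, 0.13, np.float64(0.0)) shift [ 0.0966  0.5348 -0.4029] rot [-111.14   -0.     -0.  ] rows>= 17 16
(0.4264, -0.0145, 0.031, np.float64(-180.0)) shift [ 0.1956  0.5348 -0.4029] rot [68.86 -0.    0.  ] rows>= 17 10
(0.4264, -0.0145, 0.031, np.float64(0.0)) shift [ 0.1956  0.5348 -0.4029] rot [-111.14   -0.     -0.  ] rows>= 17 16
```

Request:
drive_tool --plan '[[[0.01, 0.535, -0.403], [69, 0, 0], 1], [[0.01, 0.535, -0.403], [69, 0, 0], 1], [[0.01, 0.535, -0.403], [69, 0, 0], 1], [[0.01, 0.535, -0.403], [69, 0, 0], 1], [[0.01, 0.535, -0.403], [69, 0, 0], 1], [[0.01, 0.535, -0.403], [69, 0, 0], 1], [[0.01, 0.535, -0.403], [69, 0, 0], 1], [[0.01, 0.535, -0.403], [69, 0, 0], 1], [[0.01, 0.535, -0.403], [69, 0, 0], 1], [[0.01, 0.535, -0.403], [69, 0, 0], 1], [[0.05, 0.535, -0.403], [69, 0, 0], 1], [[0.08, 0.535, -0.403], [69, 0, 0], 1], [[0.0966, 0.535, -0.403], [69, 0, 0], 1], [[0.0966, 0.535, -0.403], [69, 0, 0], 1], [[0.0966, 0.535, -0.403], [69, 0, 0], 1], [[0.0966, 0.535, -0.403], [69, 0, 0], 1], [[0.0966, 0.535, -0.403], [69, 0, 0], 1], [[0.0966, 0.535, -0.403], [69, 0, 0], 1], [[0.0966, 0.535, -0.403], [69, 0, 0], 1], [[0.0966, 0.535, -0.403], [69, 0, 0], 1]]'

```text
clock: 3.77
tool_pos: [0.4266, -0.0146, 0.1303]
orientation: [-76.0, 90.0, 13.9]
force: [0.5, 0.3, -0.6]
opening: 0.0879
```

```bash
python3 go.py .4264,-.0145,.031,0 .648,-.0365,.034,0
```

```text
t 3.77 tcp [ 0.4266 -0.0146  0.1303] jaw 179.8 axis [ 0.0006  0.0001 -1.    ] open 0.0879 F [ 0.4798  0.3276 -0.5517] q [ 24.7513   1.981  -37.0131   0.0081 -50.9732 -24.917 ]
(0.4264, -0.0145, 0.031, np.float64(180.0)) shift [0.0993 0.0003 0.    ] rot [-0.16  0.01  0.03] rows>= 3 1
(0.4264, -0.0145, 0.031, np.float64(0.0)) shift [0.0993 0.0003 0.    ] rot [179.84   0.05  -0.01] rows>= 3 26
(0.648, -0.0365, 0.034, np.float64(180.0)) shift [ 0.0964 -0.2214 -0.0213] rot [-0.16  0.01  0.03] rows>= 6 1
(0.648, -0.0365, 0.034, np.float64(0.0)) shift [ 0.0964 -0.2214 -0.0213] rot [179.84   0.05  -0.01] rows>= 6 26
```

Request:
drive_tool --plan '[[[0.03, 0, 0], [0, 0, 0], 1], [[0.06, 0, 0], [0, 0, 0], 1], [[0.08, 0, 0], [0, 0, 0], 1], [[0.094, 0, 0], [0, 0, 0], 1], [[0.099, 0, 0], [0, 0, 0], 1], [[0.099, 0, 0], [0, 0, 0], 1], [[0.099, 0, 0], [0, 0, 0], 0.7], [[0.099, 0, 0], [0, 0, 0], 0.6], [[0.099, 0, 0], [0, 0, 0], 0.5], [[0.099, 0, 0], [0, 0, 0], 0.5], [[0.099, 0, 0], [0, 0, 0], 0.5], [[0.099, 0, 0], [0, 0, 0], 0.5], [[0.099, 0, 0], [0, 0, 0], 0.5]]'

```text
clock: 4.85
tool_pos: [0.4272, -0.0143, 0.0321]
orientation: [-69.1, 89.9, 20.8]
force: [-2.2, 1.4, 7.8]
opening: 0.0644
```

Request:
drive_tool --plan '[[[-0.015, 0, 0], [0, 0, 0], 0.5], [[-0.035, 0, 0], [0, 0, 0], 0.5], [[-0.055, 0, 0], [0, 0, 0], 0.5], [[-0.06, -0.01, -0.002], [0, 0, 0], 0.5], [[-0.06, -0.035, -0.005], [0, 0, 0], 0.5], [[-0.06, -0.065, -0.008], [0, 0, 0], 0.5], [[-0.06, -0.1, -0.012], [0, 0, 0], 0.5], [[-0.06, -0.135, -0.016], [0, 0, 0], 0.5], [[-0.06, -0.17, -0.02], [0, 0, 0], 0.5], [[-0.06, -0.2, -0.022], [0, 0, 0], 0.5], [[-0.06, -0.215, -0.022], [0, 0, 0], 0.5], [[-0.06, -0.221, -0.022], [0, 0, 0], 0.5], [[-0.06, -0.221, -0.022], [0, 0, 0], 0.5], [[-0.045, -0.221, -0.022], [0, 0, 0], 0.5], [[-0.03, -0.221, -0.022], [0, 0, 0], 0.5], [[-0.02, -0.221, -0.022], [0, 0, 0], 0.5], [[-0.014, -0.221, -0.022], [0, 0, 0], 0.5], [[-0.014, -0.221, -0.022], [0, 0, 0], 0.5]]'

```text
clock: 6.35
tool_pos: [0.6465, -0.037, 0.0453]
orientation: [63.7, 90.0, 153.6]
force: [-0.1, 0.7, -1.7]
opening: 0.0645
```

```bash
python3 - <<'E'
from fit import *
from go import go
go((.648,-.0365,.035,0))
I=[]
for c in CAL:
    im=ctrl.snapshot(c); q=proj(c,[[.646,-.01,.05]])[0]; x,y=(q-[65,65]).astype(int)
    I.append(draw(c,im,{"cup_tray":(.6462,-.0014,.06)},(x,y,x+130,y+130),3))
cv2.imwrite("pics/lc.png",np.hstack(I))
E
```

```text
t 6.35 tcp [ 0.6465 -0.037   0.0453] jaw 179.8 axis [-0.0007  0.0004 -1.    ] open 0.0645 F [-0.1039  0.6981 -1.747 ] q [ 13.9343  27.1708 -14.8971  -0.0398 -47.9668 -14.0655]
(0.648, -0.0365, 0.035, np.float64(180.0)) shift [ 0.0103 -0.0015  0.0005] rot [-0.16  0.02 -0.04] rows>= 1 1
(0.648, -0.0365, 0.035, np.float64(0.0)) shift [ 0.0103 -0.0015  0.0005] rot [179.84  -0.06  -0.03] rows>= 1 26
```

View pics/lc.png

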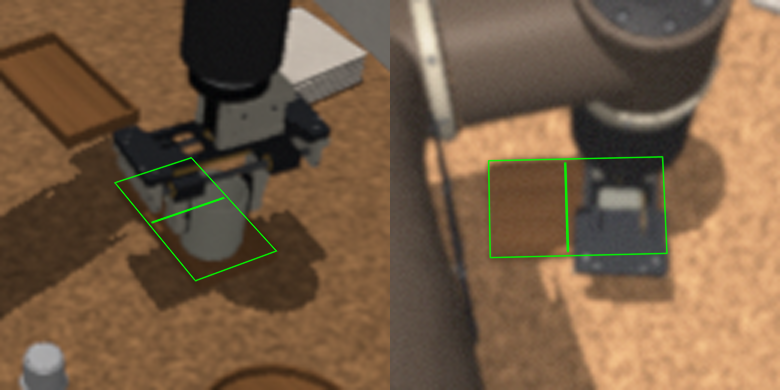

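The cup is held (weight reading about −1.7 N) and sits centrally over the wide bay. I'll lower it gently.

Request:
drive_tool --plan '[[[0.004, -0.001, 0], [0, 0, 0], 0.5], [[0.007, -0.001, 0], [0, 0, 0], 0.5], [[0.009, -0.001, 0], [0, 0, 0], 0.5], [[0.01, -0.001, 0], [0, 0, 0], 0.5], [[0.0105, -0.001, 0], [0, 0, 0], 0.5], [[0.0105, -0.001, 0], [0, 0, 0], 0.5]]'

```text
clock: 6.95
tool_pos: [0.6489, -0.0369, 0.0363]
orientation: [-74.3, 89.9, 15.6]
force: [-0.1, -0.1, -1.9]
opening: 0.064
```

Request:
drive_tool --plan '[[[0.001, 0, 0], [0, 0, 0], 0.5], [[0.0015, 0, 0], [0, 0, 0], 0.5], [[0.002, 0, 0], [0, 0, 0], 0.5], [[0.002, 0, 0], [0, 0, 0], 0.5]]'

```text
clock: 7.28
tool_pos: [0.6492, -0.0369, 0.0352]
orientation: [-81.0, 89.9, 8.9]
force: [-2.1, 0.7, 5.1]
opening: 0.064
```

Contact with the tray floor shows as +5 N. Releasing, retreating, then going to the small cup.

Request:
drive_tool --plan '[[[0, 0, 0], [0, 0, 0], 0.8], [[0, 0, 0], [0, 0, 0], 0.9], [[0, 0, 0], [0, 0, 0], 0.95], [[0, 0, 0], [0, 0, 0], 0.95], [[0, 0, 0], [0, 0, 0], 0.95], [[-0.01, 0, 0], [0, 0, 0], 0.95], [[-0.03, 0, 0], [0, 0, 0], 0.95], [[-0.06, 0, 0], [0, 0, 0], 0.95], [[-0.09, 0, 0], [0, 0, 0], 0.95], [[-0.1, 0, 0], [0, 0, 0], 0.95]]'

```text
clock: 8.12
tool_pos: [0.6513, -0.0369, 0.1409]
orientation: [-86.9, 89.5, 3.0]
force: [1.3, -0.1, 1.6]
opening: 0.0832
```

```bash
python3 go.py .3528,.262,.12,0
```

```text
t 8.12 tcp [ 0.6513 -0.0369  0.1409] jaw 179.9 axis [ 0.009   0.0005 -1.    ] open 0.0832 F [ 1.3082 -0.1349  1.5854] q [ 13.912   21.7147  -9.3363   0.115  -58.4395 -14.0418]
(0.3528, 0.262, 0.12, np.float64(180.0)) shift [0.0183 0.299  0.2986] rot [-0.07  0.03  0.52] rows>= 11 1
(0.3528, 0.262, 0.12, np.float64(0.0)) shift [0.0183 0.299  0.2986] rot [179.93   0.81  -0.04] rows>= 11 26
```

Request:
drive_tool --plan '[[[-0.01, 0.299, 0.2986], [0, 0, 0.5], 0.95], [[-0.01, 0.299, 0.2986], [0, 0, 0.5], 0.95], [[0, 0.299, 0.2986], [0, 0, 0.5], 0.95], [[0, 0.299, 0.2986], [0, 0, 0.5], 0.95], [[0, 0.299, 0.2986], [0, 0, 0.5], 0.95], [[0, 0.299, 0.2986], [0, 0, 0.5], 0.95], [[0, 0.299, 0.2986], [0, 0, 0.5], 0.95], [[0.0183, 0.299, 0.2986], [0, 0, 0.5], 0.95], [[0.0183, 0.299, 0.2986], [0, 0, 0.5], 0.95], [[0.0183, 0.299, 0.2986], [0, 0, 0.5], 0.95], [[0.0183, 0.299, 0.2986], [0, 0, 0.5], 0.95], [[0.0183, 0.299, 0.2986], [0, 0, 0.5], 0.95], [[0.0183, 0.299, 0.2986], [0, 0, 0.5], 0.95], [[0.0183, 0.299, 0.2986], [0, 0, 0.5], 0.95], [[0.0183, 0.299, 0.2986], [0, 0, 0.5], 0.95]]'

```text
clock: 9.37
tool_pos: [0.3537, 0.2613, 0.1202]
orientation: [-34.6, 90.0, 55.2]
force: [-0.5, 0.5, 0.2]
opening: 0.0833
```

```bash
python3 go.py .3528,.262,.021,0; python3 - <<'E'
from fit import *
# check the placed cup from both cameras
for c in CAL:
    im=ctrl.snapshot(c); p=(.648,-.0365,0)
    r=ctrl.landmark_of(c,"large_cup")[:1]
    for x in r: print(c,x["confidence"],onz(c,x["pixel"],.003))
    cv2.imwrite(f"pics/{c}1.png",im)
E
```

```text
t 9.37 tcp [0.3537 0.2613 0.1202] jaw 179.8 axis [ 0.0004  0.0006 -1.    ] open 0.0833 F [-0.4592  0.5377  0.2366] q [ 62.3239   4.0455 -36.3824   0.0073 -49.5279 -62.5099]
(0.3528, 0.262, 0.021, np.float64(180.0)) shift [0.0992 0.0009 0.0007] rot [-0.18  0.04  0.03] rows>= 3 1
(0.3528, 0.262, 0.021, np.float64(0.0)) shift [0.0992 0.0009 0.0007] rot [179.82   0.04  -0.06] rows>= 3 26
side 0.7 [[ 0.6529 -0.0317  0.003 ]]
top 0.63 [[ 0.6489 -0.0237  0.003 ]]
```

Request:
drive_tool --plan '[[[0.03, 0.001, 0.0007], [0, 0, 0], 0.95], [[0.06, 0.001, 0.0007], [0, 0, 0], 0.95], [[0.08, 0.001, 0.0007], [0, 0, 0], 0.95], [[0.093, 0.001, 0.0007], [0, 0, 0], 0.95], [[0.099, 0.001, 0.0007], [0, 0, 0], 0.95], [[0.099, 0.001, 0.0007], [0, 0, 0], 0.95], [[0.099, 0.001, 0.0007], [0, 0, 0], 0.65], [[0.099, 0.001, 0.0007], [0, 0, 0], 0.55], [[0.099, 0.001, 0.0007], [0, 0, 0], 0.4], [[0.099, 0.001, 0.0007], [0, 0, 0], 0.3], [[0.099, 0.001, 0.0007], [0, 0, 0], 0.3], [[0.099, 0.001, 0.0007], [0, 0, 0], 0.3], [[0.099, 0.001, 0.0007], [0, 0, 0], 0.3], [[0.099, 0.001, 0.0007], [0, 0, 0], 0.3]]'

```text
clock: 10.73
tool_pos: [0.3526, 0.2623, 0.0214]
orientation: [-32.5, 89.9, 57.3]
force: [-2.5, -0.9, 5.4]
opening: 0.0464
```

View pics/side1.png

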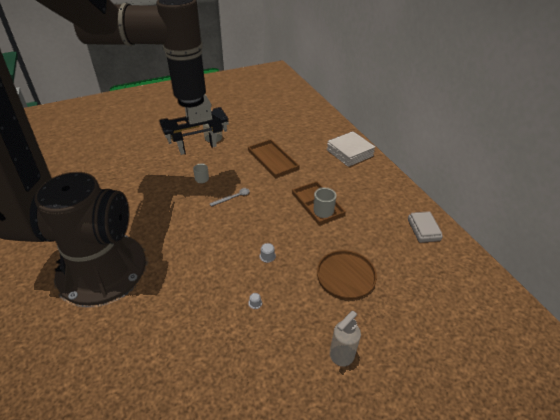

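The large cup stands upright in the wide bay at about (325,203), and the small cup is gripped at 46.4 mm. Lift and carry to the narrow bay.

Request:
drive_tool --plan '[[[-0.015, 0, 0], [0, 0, 0], 0.3], [[-0.035, 0, 0], [0, 0, 0], 0.3], [[-0.06, 0, 0], [0, 0, 0], 0.3], [[-0.075, -0.012, -0.009], [0, 0, 0], 0.3], [[-0.075, -0.036, -0.027], [0, 0, 0], 0.3], [[-0.075, -0.064, -0.048], [0, 0, 0], 0.3], [[-0.075, -0.096, -0.072], [0, 0, 0], 0.3], [[-0.075, -0.128, -0.096], [0, 0, 0], 0.3], [[-0.075, -0.16, -0.12], [0, 0, 0], 0.3], [[-0.075, -0.192, -0.144], [0, 0, 0], 0.3], [[-0.075, -0.224, -0.168], [0, 0, 0], 0.3], [[-0.075, -0.252, -0.189], [0, 0, 0], 0.3], [[-0.075, -0.272, -0.205], [0, 0, 0], 0.3], [[-0.075, -0.286, -0.215], [0, 0, 0], 0.3], [[-0.075, -0.291, -0.2185], [0, 0, 0], 0.3], [[-0.075, -0.291, -0.2185], [0, 0, 0], 0.3], [[-0.055, -0.291, -0.2185], [0, 0, 0], 0.3], [[-0.035, -0.291, -0.2185], [0, 0, 0], 0.3], [[-0.022, -0.291, -0.2185], [0, 0, 0], 0.3], [[-0.022, -0.291, -0.2185], [0, 0, 0], 0.3]]'

```text
clock: 12.4
tool_pos: [0.6397, 0.0433, 0.0403]
orientation: [92.5, 89.7, -177.7]
force: [0.1, -0.8, -1.3]
opening: 0.0464
```

```bash
python3 - <<'E'
from fit import *
from go import go
go((.6435,.0445,.0244,0))
I=[]
for c in CAL:
    im=ctrl.snapshot(c); q=proj(c,[[.646,-.01,.05]])[0]; x,y=(q-[65,65]).astype(int)
    I.append(draw(c,im,{"cup_tray":(.6462,-.0014,.06)},(x,y,x+130,y+130),3))
cv2.imwrite("pics/sc.png",np.hstack(I))
E
```

```text
t 12.40 tcp [0.6397 0.0433 0.0403] jaw 179.8 axis [-0.0048 -0.0002 -1.    ] open 0.0464 F [ 0.0635 -0.8175 -1.308 ] q [ 21.2264  27.132  -15.7613  -0.1218 -47.3687 -21.2969]
(0.6435, 0.0445, 0.0244, np.float64(180.0)) shift [ 0.0159 -0.0039  0.0012] rot [-0.15 -0.01 -0.28] rows>= 1 1
(0.6435, 0.0445, 0.0244, np.float64(0.0)) shift [ 0.0159 -0.0039  0.0012] rot [179.85  -0.43   0.02] rows>= 1 26
```

View pics/sc.png

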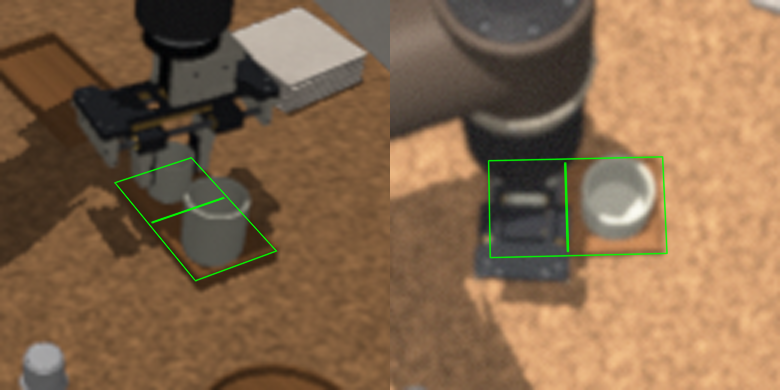

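The large cup is inside the wide bay and the small cup hangs over the narrow one. Lowering.

Request:
drive_tool --plan '[[[0.004, -0.003, 0.0005], [0, 0, -0.3], 0.3], [[0.009, -0.003, 0.0005], [0, 0, -0.3], 0.3], [[0.012, -0.003, 0.0005], [0, 0, -0.3], 0.3], [[0.014, -0.003, 0.0005], [0, 0, -0.3], 0.3], [[0.015, -0.003, 0.0005], [0, 0, -0.3], 0.3], [[0.0155, -0.003, 0.0005], [0, 0, -0.3], 0.3], [[0.016, -0.003, 0.0005], [0, 0, -0.3], 0.3], [[0.0165, -0.003, 0.0005], [0, 0, -0.3], 0.3], [[0.0165, -0.003, 0.0005], [0, 0, -0.3], 0.3]]'

```text
clock: 13.25
tool_pos: [0.6451, 0.0441, 0.0269]
orientation: [-85.4, 89.7, 4.5]
force: [-1.1, 0.0, -1.1]
opening: 0.0463
```

Request:
drive_tool --plan '[[[0.001, 0.001, 0], [0, 0, 0], 0.3], [[0.002, 0.001, 0], [0, 0, 0], 0.3], [[0.003, 0.001, 0], [0, 0, 0], 0.3], [[0.0035, 0.001, 0], [0, 0, 0], 0.3], [[0.0035, 0.001, 0], [0, 0, 0], 0.3]]'

```text
clock: 13.67
tool_pos: [0.6441, 0.0441, 0.0244]
orientation: [-87.2, 89.7, 2.7]
force: [-3.2, 0.7, 7.5]
opening: 0.0465
```

Request:
drive_tool --plan '[[[0, 0, 0], [0, 0, 0], 0.6], [[0, 0, 0], [0, 0, 0], 0.7], [[0, 0, 0], [0, 0, 0], 0.75], [[0, 0, 0], [0, 0, 0], 0.75], [[0, 0, 0], [0, 0, 0], 0.75], [[-0.01, 0, 0], [0, 0, 0], 0.75], [[-0.03, 0, 0], [0, 0, 0], 0.75], [[-0.06, 0, 0], [0, 0, 0], 0.75], [[-0.09, 0, 0], [0, 0, 0], 0.75], [[-0.11, 0, 0], [0, 0, 0], 0.75]]'

```text
clock: 14.5
tool_pos: [0.6446, 0.0441, 0.1382]
orientation: [-85.9, 89.5, 4.1]
force: [0.3, 0.3, 0.3]
opening: 0.0653
```

```bash
python3 go.py .4247,-.1327,.11,0
```

```text
t 14.50 tcp [0.6446 0.0441 0.1382] jaw 179.9 axis [ 0.0081  0.0006 -1.    ] open 0.0653 F [0.2843 0.3214 0.337 ] q [ 21.2697  21.3356 -10.3339   0.1634 -57.8837 -21.4142]
(0.4247, -0.1327, 0.11, np.float64(180.0)) shift [ 0.0263  0.2199 -0.1771] rot [-0.06  0.03  0.47] rows>= 7 1
(0.4247, -0.1327, 0.11, np.float64(0.0)) shift [ 0.0263  0.2199 -0.1771] rot [179.94   0.73  -0.05] rows>= 7 26
```

Request:
drive_tool --plan '[[[0, 0.22, -0.177], [0, 0, 0.5], 0.75], [[0, 0.22, -0.177], [0, 0, 0.5], 0.75], [[0, 0.22, -0.177], [0, 0, 0.5], 0.75], [[0, 0.22, -0.177], [0, 0, 0.5], 0.75], [[0, 0.22, -0.177], [0, 0, 0.5], 0.75], [[0, 0.22, -0.177], [0, 0, 0.5], 0.75], [[0.026, 0.22, -0.177], [0, 0, 0.5], 0.75], [[0.026, 0.22, -0.177], [0, 0, 0.5], 0.75], [[0.026, 0.22, -0.177], [0, 0, 0.5], 0.75], [[0.026, 0.22, -0.177], [0, 0, 0.5], 0.75], [[0.026, 0.22, -0.177], [0, 0, 0.5], 0.75], [[0.026, 0.22, -0.177], [0, 0, 0.5], 0.75]]'

```text
clock: 15.5
tool_pos: [0.4259, -0.1322, 0.1109]
orientation: [-47.7, 90.0, 42.3]
force: [0.5, 0.2, 0.8]
opening: 0.0659
```

```bash
python3 go.py .4247,-.1327,.008,0; python3 - <<'E'
from fit import *
I=[]
for c in CAL:
    im=ctrl.snapshot(c); q=proj(c,[[.646,-.01,.05]])[0]; x,y=(q-[65,65]).astype(int)
    I.append(draw(c,im,{"cup_tray":(.6462,-.0014,.06)},(x,y,x+130,y+130),3))
cv2.imwrite("pics/sc2.png",np.hstack(I))
E
```

```text
t 15.50 tcp [ 0.4259 -0.1322  0.1109] jaw 180.0 axis [ 0.0006  0.0006 -1.    ] open 0.0659 F [0.5141 0.2217 0.8459] q [  8.2081   5.4018 -36.3511  -0.0373 -48.2061  -8.1911]
(0.4247, -0.1327, 0.008, np.float64(180.0)) shift [ 0.1029  0.0013 -0.0006] rot [-0.01  0.03  0.04] rows>= 3 1
(0.4247, -0.1327, 0.008, np.float64(0.0)) shift [ 0.1029  0.0013 -0.0006] rot [179.99   0.06  -0.05] rows>= 3 26
```

View pics/sc2.png

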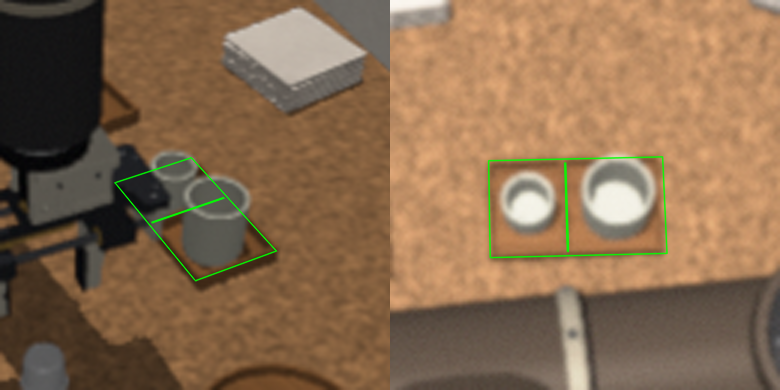

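Both cups stand upright in their bays, left small and right large. Next: the large capsule.

Request:
drive_tool --plan '[[[0.03, 0.0013, -0.0006], [0, 0, 0], 0.75], [[0.06, 0.0013, -0.0006], [0, 0, 0], 0.75], [[0.08, 0.0013, -0.0006], [0, 0, 0], 0.75], [[0.094, 0.0013, -0.0006], [0, 0, 0], 0.75], [[0.1, 0.0013, -0.0006], [0, 0, 0], 0.75], [[0.102, 0.0013, -0.0006], [0, 0, 0], 0.75], [[0.102, 0.0013, -0.0006], [0, 0, 0], 0.6], [[0.102, 0.0013, -0.0006], [0, 0, 0], 0.5], [[0.102, 0.0013, -0.0006], [0, 0, 0], 0.4], [[0.102, 0.0013, -0.0006], [0, 0, 0], 0.3], [[0.102, 0.0013, -0.0006], [0, 0, 0], 0.2], [[0.102, 0.0013, -0.0006], [0, 0, 0], 0.2], [[0.102, 0.0013, -0.0006], [0, 0, 0], 0.2], [[0.102, 0.0013, -0.0006], [0, 0, 0], 0.2]]'

```text
clock: 16.77
tool_pos: [0.4247, -0.1327, 0.0092]
orientation: [-59.8, 89.9, 30.2]
force: [-1.3, 0.3, 7.3]
opening: 0.0369
```

Request:
drive_tool --plan '[[[-0.012, 0, 0], [0, 0, 0], 0.2], [[-0.03, 0, 0], [0, 0, 0], 0.2], [[-0.05, 0, 0], [0, 0, 0], 0.2], [[-0.055, -0.01, -0.007], [0, 0, 0], 0.2], [[-0.055, -0.03, -0.02], [0, 0, 0], 0.2], [[-0.055, -0.055, -0.037], [0, 0, 0], 0.2], [[-0.055, -0.08, -0.055], [0, 0, 0], 0.2], [[-0.055, -0.105, -0.072], [0, 0, 0], 0.2], [[-0.055, -0.13, -0.089], [0, 0, 0], 0.2], [[-0.055, -0.15, -0.102], [0, 0, 0], 0.2], [[-0.055, -0.16, -0.11], [0, 0, 0], 0.2], [[-0.055, -0.164, -0.112], [0, 0, 0], 0.2], [[-0.055, -0.164, -0.112], [0, 0, 0], 0.2], [[-0.04, -0.164, -0.112], [0, 0, 0], 0.2], [[-0.025, -0.164, -0.112], [0, 0, 0], 0.2], [[-0.015, -0.164, -0.112], [0, 0, 0], 0.2], [[-0.009, -0.164, -0.112], [0, 0, 0], 0.2], [[-0.009, -0.164, -0.112], [0, 0, 0], 0.2], [[-0.009, -0.164, -0.112], [0, 0, 0], 0.2]]'

```text
clock: 18.35
tool_pos: [0.5885, -0.2444, 0.0185]
orientation: [-56.1, 89.9, 33.9]
force: [0.2, 0.4, 0.7]
opening: 0.037
```

Request:
drive_tool --plan '[[[0.002, 0, 0], [0, 0, 0], 0.2], [[0.0035, 0, 0], [0, 0, 0], 0.2], [[0.0045, 0, 0], [0, 0, 0], 0.2], [[0.0055, 0, 0], [0, 0, 0], 0.2], [[0.006, 0, 0], [0, 0, 0], 0.2], [[0.006, 0, 0], [0, 0, 0], 0.2]]'

```text
clock: 18.85
tool_pos: [0.5887, -0.2445, 0.0133]
orientation: [-75.5, 89.9, 14.5]
force: [-1.9, 2.1, 5.3]
opening: 0.0369
```

Request:
drive_tool --plan '[[[0, 0, 0], [0, 0, 0], 0.48], [[0, 0, 0], [0, 0, 0], 0.55], [[0, 0, 0], [0, 0, 0], 0.58], [[0, 0, 0], [0, 0, 0], 0.58], [[0, 0, 0], [0, 0, 0], 0.58], [[-0.01, 0, 0], [0, 0, 0], 0.58], [[-0.03, 0, 0], [0, 0, 0], 0.58], [[-0.06, 0, 0], [0, 0, 0], 0.58], [[-0.085, 0, 0], [0, 0, 0], 0.58], [[-0.085, 0, 0], [0, 0, 0], 0.58]]'

```text
clock: 19.68
tool_pos: [0.5919, -0.2454, 0.1048]
orientation: [-101.9, 89.4, -11.8]
force: [1.2, -1.5, 0.6]
opening: 0.0511
```

```bash
python3 go.py .3393,-.2608,.09,0
```

```text
t 19.68 tcp [ 0.5919 -0.2454  0.1048] jaw -179.9 axis [ 0.0099 -0.0021 -0.9999] open 0.0511 F [ 1.2349 -1.4646  0.6424] q [ -5.0614  22.6285 -13.2126   0.0846 -53.5845   5.1226]
(0.3393, -0.2608, 0.09, np.float64(-180.0)) shift [ 0.0124  0.2528 -0.0149] rot [ 0.11 -0.12  0.57] rows>= 7 1
(0.3393, -0.2608, 0.09, np.float64(0.0)) shift [ 0.0124  0.2528 -0.0149] rot [-179.89   -0.89   -0.19] rows>= 7 26
```

Request:
drive_tool --plan '[[[0, 0.253, -0.015], [0, 0, 0.5], 0.58], [[0, 0.253, -0.015], [0, 0, 0.5], 0.58], [[0, 0.253, -0.015], [0, 0, 0.5], 0.58], [[0, 0.253, -0.015], [0, 0, 0.5], 0.58], [[0, 0.253, -0.015], [0, 0, 0.5], 0.58], [[0.0124, 0.253, -0.015], [0, 0, 0.5], 0.58], [[0.0124, 0.253, -0.015], [0, 0, 0.5], 0.58], [[0.0124, 0.253, -0.015], [0, 0, 0.5], 0.58], [[0.0124, 0.253, -0.015], [0, 0, 0.5], 0.58], [[0.0124, 0.253, -0.015], [0, 0, 0.5], 0.58], [[0.0124, 0.253, -0.015], [0, 0, 0.5], 0.58]]'

```text
clock: 20.6
tool_pos: [0.3404, -0.2611, 0.0903]
orientation: [-140.2, 89.8, -50.0]
force: [-0.8, -0.4, -0.4]
opening: 0.0506
```

```bash
python3 go.py .3393,-.2608,.0065,0;  python3 - <<'E'
from fit import *
I=[]
for c in CAL:
    im=ctrl.snapshot(c); q=proj(c,[[.54,-.26,.03]])[0]; x,y=(q-[65,65]).astype(int)
    I.append(draw(c,im,{"dish":(.589,-.277,.0)},(x,y,x+130,y+130),3))
cv2.imwrite("pics/lcap.png",np.hstack(I))
E
```

```text
t 20.60 tcp [ 0.3404 -0.2611  0.0903] jaw -179.9 axis [ 0.002  -0.0024 -1.    ] open 0.0506 F [-0.8309 -0.4065 -0.3667] q [-10.818    5.3641 -39.9828   0.1623 -44.5139  10.8441]
(0.3393, -0.2608, 0.0065, np.float64(-180.0)) shift [0.0838 0.0013 0.0005] rot [ 0.14 -0.14  0.12] rows>= 3 1
(0.3393, -0.2608, 0.0065, np.float64(0.0)) shift [0.0838 0.0013 0.0005] rot [-179.86   -0.18   -0.22] rows>= 3 26
```

View pics/lcap.png

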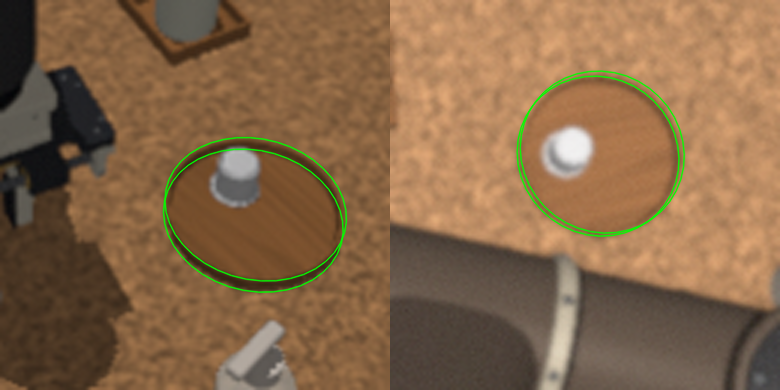

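The large capsule stands upright in the left half of the dish. Next: the small capsule.

Request:
drive_tool --plan '[[[0.03, 0.0013, 0.0005], [0, 0, 0], 0.58], [[0.055, 0.0013, 0.0005], [0, 0, 0], 0.58], [[0.072, 0.0013, 0.0005], [0, 0, 0], 0.58], [[0.08, 0.0013, 0.0005], [0, 0, 0], 0.58], [[0.084, 0.0013, 0.0005], [0, 0, 0], 0.58], [[0.084, 0.0013, 0.0005], [0, 0, 0], 0.58], [[0.084, 0.0013, 0.0005], [0, 0, 0], 0.45], [[0.084, 0.0013, 0.0005], [0, 0, 0], 0.38], [[0.084, 0.0013, 0.0005], [0, 0, 0], 0.3], [[0.084, 0.0013, 0.0005], [0, 0, 0], 0.2], [[0.084, 0.0013, 0.0005], [0, 0, 0], 0.12], [[0.084, 0.0013, 0.0005], [0, 0, 0], 0.12], [[0.084, 0.0013, 0.0005], [0, 0, 0], 0.12], [[0.084, 0.0013, 0.0005], [0, 0, 0], 0.12]]'

```text
clock: 21.87
tool_pos: [0.3393, -0.2607, 0.0066]
orientation: [-136.8, 89.8, -46.6]
force: [-1.0, 1.7, 6.7]
opening: 0.0269
```

Request:
drive_tool --plan '[[[-0.012, 0, 0], [0, 0, 0], 0.12], [[-0.03, 0, 0], [0, 0, 0], 0.12], [[-0.05, 0, 0], [0, 0, 0], 0.12], [[-0.055, -0.01, -0.002], [0, 0, 0], 0.12], [[-0.055, -0.035, -0.007], [0, 0, 0], 0.12], [[-0.055, -0.065, -0.013], [0, 0, 0], 0.12], [[-0.055, -0.095, -0.019], [0, 0, 0], 0.12], [[-0.055, -0.125, -0.025], [0, 0, 0], 0.12], [[-0.055, -0.155, -0.032], [0, 0, 0], 0.12], [[-0.055, -0.185, -0.038], [0, 0, 0], 0.12], [[-0.055, -0.215, -0.044], [0, 0, 0], 0.12], [[-0.055, -0.235, -0.049], [0, 0, 0], 0.12], [[-0.055, -0.246, -0.051], [0, 0, 0], 0.12], [[-0.055, -0.25, -0.051], [0, 0, 0], 0.12], [[-0.045, -0.25, -0.051], [0, 0, 0], 0.12], [[-0.03, -0.25, -0.051], [0, 0, 0], 0.12], [[-0.018, -0.25, -0.051], [0, 0, 0], 0.12], [[-0.01, -0.25, -0.051], [0, 0, 0], 0.12], [[-0.009, -0.25, -0.051], [0, 0, 0], 0.12], [[-0.009, -0.25, -0.051], [0, 0, 0], 0.12]]'

```text
clock: 23.53
tool_pos: [0.5886, -0.3109, 0.0156]
orientation: [-160.2, 89.9, -70.1]
force: [0.6, -0.3, -0.1]
opening: 0.027
```

Request:
drive_tool --plan '[[[0.002, 0, 0], [0, 0, 0], 0.12], [[0.0035, 0, 0], [0, 0, 0], 0.12], [[0.0045, 0, 0], [0, 0, 0], 0.12], [[0.0055, 0, 0], [0, 0, 0], 0.12], [[0.006, 0, 0], [0, 0, 0], 0.12], [[0.006, 0, 0], [0, 0, 0], 0.12]]'

```text
clock: 24.03
tool_pos: [0.5889, -0.311, 0.0107]
orientation: [-148.3, 89.8, -58.1]
force: [-2.6, 0.3, 7.0]
opening: 0.0266
```

Request:
drive_tool --plan '[[[0, 0, 0], [0, 0, 0], 0.38], [[0, 0, 0], [0, 0, 0], 0.43], [[0, 0, 0], [0, 0, 0], 0.45], [[0, 0, 0], [0, 0, 0], 0.45], [[0, 0, 0], [0, 0, 0], 0.45], [[-0.01, 0, 0], [0, 0, 0], 0.45], [[-0.03, 0, 0], [0, 0, 0], 0.45], [[-0.06, 0, 0], [0, 0, 0], 0.45], [[-0.09, 0, 0], [0, 0, 0], 0.45], [[-0.12, 0, 0], [0, 0, 0], 0.45], [[-0.12, 0, 0], [0, 0, 0], 0.45]]'

```text
clock: 24.95
tool_pos: [0.5921, -0.3122, 0.1387]
orientation: [-120.5, 89.2, -30.3]
force: [1.4, -0.3, 0.1]
opening: 0.04
```

```bash
python3 -c "
from math import *
print(.4063-.006*cos(.134), .1337-.006*sin(.134), degrees(.134)+90)"; python3 go.py .400,.133,.13,97.7
```

```text
0.400353787443745 0.13289840394472316 97.67763445475303
t 24.95 tcp [ 0.5921 -0.3122  0.1387] jaw -179.8 axis [ 0.0114 -0.0067 -0.9999] open 0.0400 F [ 1.4173 -0.2737  0.0726] q [-11.0003  23.1566  -7.4508   0.2926 -58.6786  11.0935]
(0.4, 0.133, 0.13, np.float64(-262.3)) shift [0.0036 0.1903 0.446 ] rot [82.54  0.15  0.81] rows>= 12 12
(0.4, 0.133, 0.13, np.float64(-82.3)) shift [0.0036 0.1903 0.446 ] rot [-97.45  -0.84   0.16] rows>= 12 14
```

Request:
drive_tool --plan '[[[0, 0.19, 0.446], [82.5, 0.15, 0.8], 0.45], [[0, 0.19, 0.446], [82.5, 0.15, 0.8], 0.45], [[0, 0.19, 0.446], [82.5, 0.15, 0.8], 0.45], [[0, 0.19, 0.446], [82.5, 0.15, 0.8], 0.45], [[0, 0.19, 0.446], [82.5, 0.15, 0.8], 0.45], [[0, 0.19, 0.446], [82.5, 0.15, 0.8], 0.45], [[0, 0.19, 0.446], [82.5, 0.15, 0.8], 0.45], [[0, 0.19, 0.446], [82.5, 0.15, 0.8], 0.45], [[0, 0.19, 0.446], [82.5, 0.15, 0.8], 0.45], [[0, 0.19, 0.446], [82.5, 0.15, 0.8], 0.45], [[0.0036, 0.19, 0.446], [82.5, 0.15, 0.8], 0.45], [[0.0036, 0.19, 0.446], [82.5, 0.15, 0.8], 0.45], [[0.0036, 0.19, 0.446], [82.5, 0.15, 0.8], 0.45], [[0.0036, 0.19, 0.446], [82.5, 0.15, 0.8], 0.45], [[0.0036, 0.19, 0.446], [82.5, 0.15, 0.8], 0.45], [[0.0036, 0.19, 0.446], [82.5, 0.15, 0.8], 0.45], [[0.0036, 0.19, 0.446], [82.5, 0.15, 0.8], 0.45], [[0.0036, 0.19, 0.446], [82.5, 0.15, 0.8], 0.45]]'

```text
clock: 26.45
tool_pos: [0.4005, 0.1323, 0.1301]
orientation: [-30.0, 90.0, -22.3]
force: [1.2, -0.5, -0.2]
opening: 0.0397
```

```bash
python3 go.py .400,.133,.0025,97.7;  python3 - <<'E'
from fit import *
I=[]
for c in CAL:
    im=ctrl.snapshot(c); q=proj(c,[[.54,-.26,.03]])[0]; x,y=(q-[65,65]).astype(int)
    I.append(draw(c,im,{"dish":(.589,-.277,.0)},(x,y,x+130,y+130),3))
cv2.imwrite("pics/scap.png",np.hstack(I))
E
```

```text
t 26.45 tcp [0.4005 0.1323 0.1301] jaw 97.7 axis [ 0.0002 -0.0001 -1.    ] open 0.0397 F [ 1.2367 -0.4986 -0.1985] q [  45.3357    1.4837  -37.5765    0.0167  -50.9345 -127.6279]
(0.4, 0.133, 0.0025, np.float64(97.7)) shift [ 0.1276  0.0008 -0.0004] rot [0.02 0.01 0.01] rows>= 4 1
(0.4, 0.133, 0.0025, np.float64(277.7)) shift [ 0.1276  0.0008 -0.0004] rot [-179.98   -0.01    0.02] rows>= 4 26
```

View pics/scap.png

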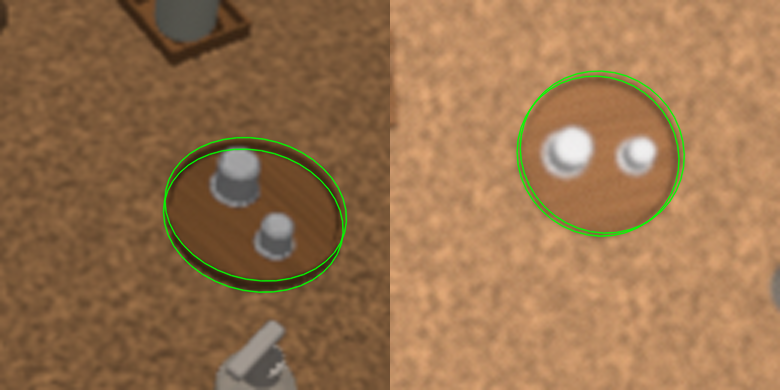

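Both capsules stand upright in the dish. Next: the spoon, stopping just above the counter before closing.

Request:
drive_tool --plan '[[[0.03, 0.0008, 0], [0, 0, 0], 0.45], [[0.06, 0.0008, 0], [0, 0, 0], 0.45], [[0.09, 0.0008, 0], [0, 0, 0], 0.45], [[0.11, 0.0008, 0], [0, 0, 0], 0.45], [[0.12, 0.0008, 0], [0, 0, 0], 0.45], [[0.125, 0.0008, 0], [0, 0, 0], 0.45], [[0.127, 0.0008, 0], [0, 0, 0], 0.45], [[0.1275, 0.0008, 0], [0, 0, 0], 0.45], [[0.1275, 0.0008, 0], [0, 0, 0], 0.45]]'

```text
clock: 27.3
tool_pos: [0.4009, 0.1331, 0.003]
orientation: [20.3, 89.9, 27.9]
force: [-0.5, -0.5, 0.2]
opening: 0.0392
```

Request:
drive_tool --plan '[[[0.001, 0, 0], [0, 0, 0], 0.45], [[0.0015, 0, 0], [0, 0, 0], 0.4], [[0.0015, 0, 0], [0, 0, 0], 0.3], [[0.0015, 0, 0], [0, 0, 0], 0.2], [[0.0015, 0, 0], [0, 0, 0], 0.1], [[0.0015, 0, 0], [0, 0, 0], 0], [[0.0015, 0, 0], [0, 0, 0], 0], [[0.0015, 0, 0], [0, 0, 0], 0], [[0.0015, 0, 0], [0, 0, 0], 0]]'

```text
clock: 28.05
tool_pos: [0.401, 0.1332, 0.0016]
orientation: [21.5, 89.9, 29.1]
force: [-0.7, 0.5, 3.0]
opening: 0.0102
```

Request:
drive_tool --plan '[[[-0.005, 0, 0], [0, 0, 0], 0], [[-0.013, 0, 0], [0, 0, 0], 0], [[-0.025, 0, 0], [0, 0, 0], 0], [[-0.04, 0, 0], [0, 0, 0], 0], [[-0.055, 0, 0], [0, 0, 0], 0], [[-0.065, 0, 0], [0, 0, 0], 0], [[-0.065, 0, 0], [0, 0, 0], 0], [[-0.065, 0, 0], [0, 0, 0], 0]]'

```text
clock: 28.72
tool_pos: [0.4012, 0.1335, 0.0674]
orientation: [33.5, 89.8, 41.1]
force: [0.6, 0.0, -0.9]
opening: 0.0103
```

```bash
python3 go.py .6104,.2644,.07,187.7;  python3 - <<'E'
from fit import *
I=[]
for c in CAL:
    im=ctrl.snapshot(c); q=proj(c,[[.41,.133,.05]])[0]; x,y=(q-[65,65]).astype(int)
    I.append(draw(c,im,{},(x,y,x+130,y+130),3))
cv2.imwrite("pics/sp.png",np.hstack(I))
E
```

```text
t 28.72 tcp [0.4012 0.1335 0.0674] jaw 97.7 axis [ 0.0024  0.0021 -1.    ] open 0.0103 F [ 0.6279  0.0099 -0.8644] q [  45.394     6.9007  -42.2463    0.0211  -40.6685 -127.7464]
(0.6104, 0.2644, 0.07, np.float64(7.7)) shift [-0.0018  0.1018  0.2248] rot [89.96  0.04 -0.2 ] rows>= 6 13
(0.6104, 0.2644, 0.07, np.float64(187.7)) shift [-0.0018  0.1018  0.2248] rot [-90.04   0.2    0.04] rows>= 6 13
```

View pics/sp.png

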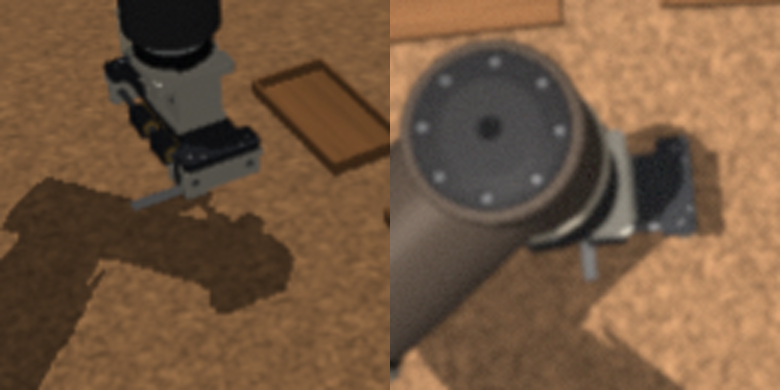

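The spoon is held off the counter, with its handle end visible in both views. Carry it and turn 90°.

Request:
drive_tool --plan '[[[-0.005, 0.004, 0.008], [-3, 0, 0], 0], [[-0.005, 0.01, 0.022], [-8, 0, 0], 0], [[-0.005, 0.017, 0.037], [-14, 0, 0], 0], [[-0.005, 0.023, 0.052], [-20, 0, 0], 0], [[-0.005, 0.03, 0.067], [-26, 0, 0], 0], [[-0.005, 0.037, 0.082], [-32, 0, 0], 0], [[-0.005, 0.044, 0.097], [-38, 0, 0], 0], [[-0.005, 0.051, 0.112], [-44, 0, 0], 0], [[-0.005, 0.058, 0.127], [-50, 0, 0], 0], [[-0.005, 0.065, 0.142], [-56, 0, 0], 0], [[-0.005, 0.072, 0.157], [-62, 0, 0], 0], [[-0.005, 0.079, 0.172], [-68, 0, 0], 0], [[-0.005, 0.086, 0.187], [-74, 0, 0], 0], [[-0.005, 0.092, 0.202], [-80, 0, 0], 0], [[-0.005, 0.098, 0.216], [-86, 0, 0], 0], [[-0.005, 0.102, 0.225], [-89, 0, 0], 0], [[-0.005, 0.102, 0.225], [-90, 0, 0], 0], [[-0.005, 0.102, 0.225], [-90, 0, 0], 0], [[-0.005, 0.102, 0.225], [-90, 0, 0], 0]]'

```text
clock: 30.4
tool_pos: [0.609, 0.2633, 0.0704]
orientation: [113.3, 89.9, -149.2]
force: [-1.0, 0.8, -0.5]
opening: 0.0102
```

```bash
python3 go.py .6104,.2644,.0065,187.7;  python3 - <<'E'
from fit import *
I=[]
for c in CAL:
    im=ctrl.snapshot(c); q=proj(c,[[.61,.27,.03]])[0]; x,y=(q-[65,65]).astype(int)
    I.append(draw(c,im,{"spoon_tray":(.6097,.2697,.1394)},(x,y,x+130,y+130),3))
cv2.imwrite("pics/sp2.png",np.hstack(I))
E
```

```text
t 30.40 tcp [0.609  0.2633 0.0704] jaw -172.4 axis [-0.0013 -0.0008 -1.    ] open 0.0102 F [-0.9769  0.8072 -0.4864] q [ 40.1781  26.8572 -11.4015  -0.0176 -51.8255 -32.6166]
(0.6104, 0.2644, 0.0065, np.float64(-172.3)) shift [ 0.0639 -0.0016  0.0009] rot [-0.15 -0.03 -0.08] rows>= 2 1
(0.6104, 0.2644, 0.0065, np.float64(-352.3)) shift [ 0.0639 -0.0016  0.0009] rot [179.85  -0.12   0.05] rows>= 2 26
```

View pics/sp2.png

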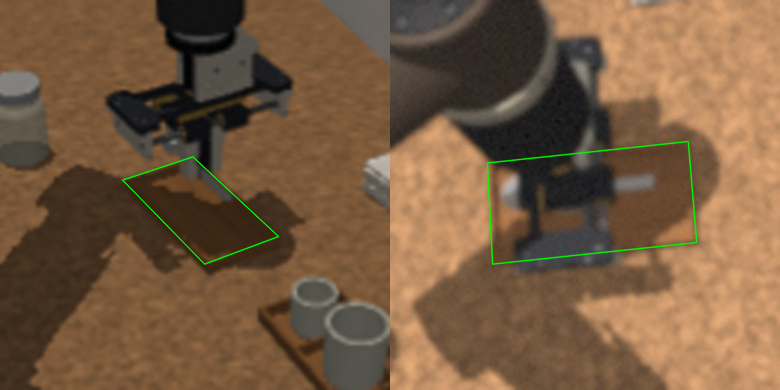

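The spoon is lengthwise over the tray, and after allowing for parallax it is centred. Lowering.

Request:
drive_tool --plan '[[[0.01, -0.001, 0.0005], [0, 0, 0], 0], [[0.025, -0.001, 0.0005], [0, 0, 0], 0], [[0.04, -0.001, 0.0005], [0, 0, 0], 0], [[0.05, -0.001, 0.0005], [0, 0, 0], 0], [[0.057, -0.001, 0.0005], [0, 0, 0], 0], [[0.06, -0.001, 0.0005], [0, 0, 0], 0], [[0.062, -0.001, 0.0005], [0, 0, 0], 0], [[0.063, -0.001, 0.0005], [0, 0, 0], 0], [[0.063, -0.001, 0.0005], [0, 0, 0], 0]]'

```text
clock: 31.25
tool_pos: [0.6104, 0.2643, 0.0085]
orientation: [-59.8, 90.0, 37.8]
force: [-0.2, 0.3, -0.5]
opening: 0.0105
```

Request:
drive_tool --plan '[[[0.001, 0, 0], [0, 0, 0], 0], [[0.002, 0, 0], [0, 0, 0], 0], [[0.0025, 0, 0], [0, 0, 0], 0], [[0.0028, 0, 0], [0, 0, 0], 0], [[0.0028, 0, 0], [0, 0, 0], 0]]'

```text
clock: 31.67
tool_pos: [0.6105, 0.2643, 0.0058]
orientation: [-58.0, 90.0, 39.6]
force: [-0.1, -0.3, 0.3]
opening: 0.0097
```

Request:
drive_tool --plan '[[[0.0003, 0, 0], [0, 0, 0], 0.15], [[0.0003, 0, 0], [0, 0, 0], 0.25], [[0.0003, 0, 0], [0, 0, 0], 0.28], [[0.0003, 0, 0], [0, 0, 0], 0.28], [[0, 0, 0], [0, 0, 0], 0.28], [[-0.01, 0, 0], [0, 0, 0], 0.28], [[-0.03, 0, 0], [0, 0, 0], 0.28], [[-0.06, 0, 0], [0, 0, 0], 0.28], [[-0.1, 0, 0], [0, 0, 0], 0.28], [[-0.14, 0, 0], [0, 0, 0], 0.28], [[-0.17, 0.05, 0.1], [0, 0, 0], 0.28], [[-0.17, 0.1, 0.14], [0, 0, 0], 0.28], [[-0.17, 0.2, 0.17], [0, 0, 0], 0.28], [[-0.17, 0.25, 0.17], [0, 0, 0], 0.28], [[-0.17, 0.25, 0.17], [0, 0, 0], 0.28], [[-0.17, 0.25, 0.17], [0, 0, 0], 0.28], [[-0.17, 0.25, 0.17], [0, 0, 0], 0.28], [[-0.17, 0.25, 0.17], [0, 0, 0], 0.28], [[-0.17, 0.25, 0.17], [0, 0, 0], 0.28]]'

```text
clock: 33.25
tool_pos: [0.3369, 0.401, 0.1775]
orientation: [-23.6, 89.8, 74.2]
force: [0.0, -0.7, -0.5]
opening: 0.0248
```

```bash
python3 - <<'E'
from fit import *
o=ctrl.get_obs(); print(o["tool_pos"],o["force"],np.abs(o["qvel"]).max())
Q=dict(cup_tray=(.6462,-.0014,.06),spoon_tray=(.6097,.2697,.1394),dish=(.589,-.277,0))
for c,f,roi in(("top",2.4,(70,120,400,290)),("side",2.6,(190,110,420,340))):
    im=ctrl.snapshot(c); cv2.imwrite(f"pics/fin_{c}.png",draw(c,im,Q,roi,f))
    for n in("sugar_jar","soap_bottle"):
        for r in ctrl.landmark_of(c,n)[:1]: print(c,n,round(r["confidence"],2),onz(c,r["pixel"],0)[0,:2])
E
```

```text
[0.3369 0.401  0.1775] [ 0.0289 -0.7124 -0.5377] 4.482456338344235
top sugar_jar 0.57 [0.455  0.4787]
top soap_bottle 0.72 [ 0.4619 -0.4608]
side sugar_jar 0.67 [0.4582 0.4626]
side soap_bottle 0.63 [ 0.4624 -0.4703]
```

View pics/fin_side.png

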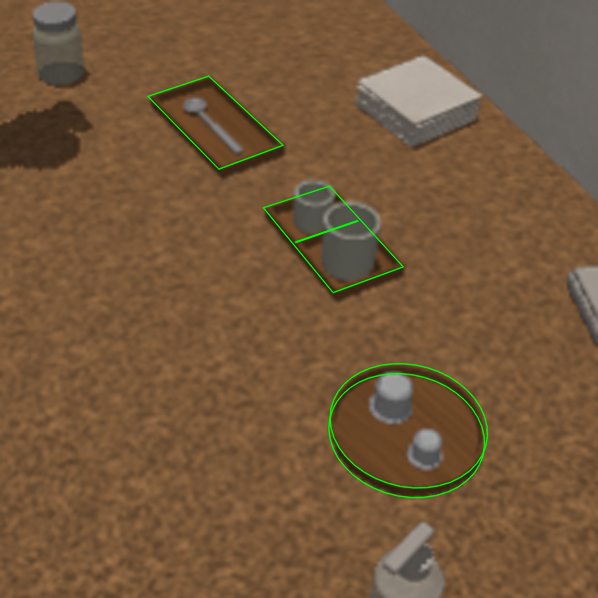

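View pics/fin_top.png

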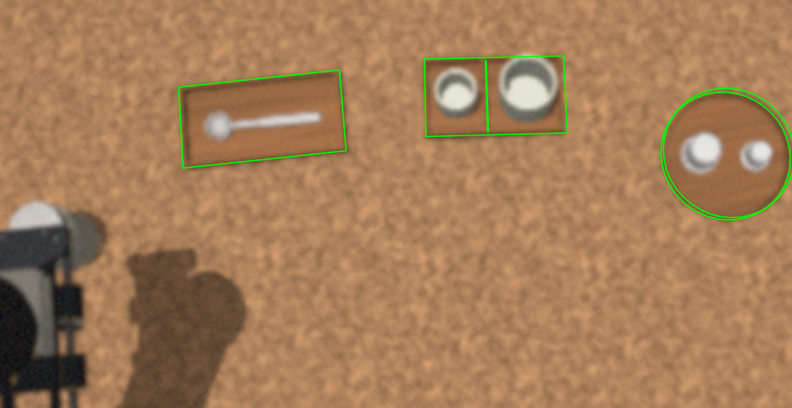

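Everything is in place in both views. The side camera's jar landmark moved by about 2 cm while the top one did not, so I'll compare jar pixels with the first picture before handing in. One settling move comes first, since the arm still showed a little speed.

Request:
drive_tool --plan '[[[0, 0, 0], [0, 0, 0], 0.28], [[0, 0, 0], [0, 0, 0], 0.28], [[0, 0, 0], [0, 0, 0], 0.28], [[0, 0, 0], [0, 0, 0], 0.28]]'

```text
clock: 33.88
tool_pos: [0.3413, 0.3992, 0.1755]
orientation: [-145.5, 90.0, -48.0]
force: [0.5, 0.4, -0.2]
opening: 0.0247
```

```bash
python3 - <<'E'
from h import *
a=cv2.imread("pics/side0.png");b=ctrl.snapshot("side")
for n,(x,y,w,h) in dict(jar=(198,108,30,36),bottle=(325,310,45,58)).items():
    A=a[y:y+h,x:x+w]; B=b[y-6:y+h+6,x-6:x+w+6]
    r=cv2.minMaxLoc(cv2.matchTemplate(B,A,cv2.TM_CCOEFF_NORMED)); print(n,"score",round(r[1],3),"shift",r[3][0]-6,r[3][1]-6)
print(np.abs(ctrl.get_obs()["qvel"]).max())
E
```

```text
jar score 0.999 shift 0 0
bottle score 0.999 shift 0 0
0.1308163534750371
```

```bash
python3 -c "
from plant import ctrl
print(ctrl.close_job())"
```

```text
the job is handed in; nothing more can be done
None
```

The job is done and handed in at about 34 s, with no verdict reported. I placed the pieces in the order asked: large cup, small cup, large capsule, small capsule, teaspoon. Each cup and capsule was lowered until a light touch of 5–8 N showed, then released. The spoon was released at its computed floor height, where the force reading showed no clear touch.

- **Last pictures, both cameras:** the large cup stands in the wide bay and the small cup in the narrow one. Both capsules stand upright side by side in the dish, and the spoon lies flat and lengthwise in the long tray. The arm is clear and still.
- **Check that disagreed:** the side camera's network put the sugar jar about 2 cm from its first position, while the top camera showed it unmoved. Matching the side picture against the first one gave no shift for the jar or the soap bottle (score 0.999), so I take the 2 cm as a network error.

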